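Set the bottle jig's jaw to the gauge mark with its thumbwheel

ROBOT

A 6-joint arm with a two-finger parallel gripper is mounted at the origin on the work surface. World frame = base frame: x ahead of the robot, y to its left, z up, the work surface at z = 0. Lengths are in m, angles in rad, forces in N, time in s.
With the tool pointing down it reaches from about 0.225 to 0.875 m from the base axis. Payload 3.4 kg.
Tool frame: the origin (TCP) lies between the finger pads; the fingertips stand 11 mm ahead of it and the grasp point (between the pads) lies 8 mm behind it (tips_ahead is the distance from the TCP to the fingertips, in m); z points along the fingers, x is the direction in which the jaws open and shut, and the axes are right-handed (so a half turn about z gives the same grasp; the last joint's range is limited). The gripper opens to 85 mm and grips with 20 to 120 N. Pads are 22 mm wide; open, the fingers measure 114 mm over their backs; the gripper's body (76 mm by 85 mm) begins 54 mm behind the grasp point. The pads swing forward as they close: fully open they stand 13 mm farther back than shut.
Start: joints at [-1.307, 0.276, 1.505, -0, 1.361, -0.121], TCP at [0.216, -0.533, 0.242] pointing down, gripper open.
Joint ranges: [-2.89, 2.89], [-0.75, 2.08], [0.22, 2.7], [-1.18, 4.32], [0.11, 2.71], [-2.7, 2.7]. Speed limits (rad/s): [2.57, 2.57, 3.14, 3.14, 3.14, 3.14].

INTERFACE

Orientations are given as a unit quaternion [w, x, y, z].
In Python, from rig import get_state, get_image, sign_off, masks_of, tips_ahead gives the robot as it stands.
- The arm moves only by the tool play_rows, never from a script. Its argument "series" is a list of rows, each an object of numbers: "fingers": the closure, from -1 (fully open) to 1 (shut); "dx", "dy", "dz": the shift along the world's x, y, z in mm; "turn": the turn about the world's z in rad. A call has 1 to 20 rows; each row shifts and turns the pose as measured when the row begins; what a row does not reach is not made up. A row lasts 1/12 s, in which the tool goes at most 41.7 mm and 7.16 degrees, less where a joint would pass 70% of its speed; a pose out of reach is approached as far as the arm can. A call with a gripper value outside its range is refused whole. The fingers move at their own pace and stop on an object; "squeeze" is the grip in N (left out, the last holds). Time passes only in rows, so rows that do not move let the fingers close. It gives the time, the measured TCP pose, the force and the opening at its end, in the units of the state.
- get_state(): the state, without advancing time (a new reading comes with each control period).
- get_image(name): name is "side" or "top"; returns a dict with "pixels" (400x640x3 uint8, red, green, blue), "vfov" (degrees; the focal length in pixels is half the picture's height over the tangent of half this angle, whatever the lens; pixels are square), "cx", "cy" (the principal point, pixels), "dist" ([k1, k2, p1, p2, k3] as OpenCV has them; the pictures are not rectified), "rvec" (rotation vector, rad) and "tvec" (3), from world to camera coordinates, as OpenCV has them. Camera axes: x right, y down, z forward; pixel columns grow to the right and rows downward; lengths in m; the calibration is good to about 2 mm. A picture is of the moment at which its call begins. There is no depth.
- sign_off(): hands the job in, once; it reports no verdict.
Trained networks look in a picture, given as the dict that the camera call returned (one of the last four; its "shot" number tells which), for a name from the list of things; names that differ only in an ending like _2 or _b are one class to them, and where a whole thing is asked for, a point or a joint stands for the part that bears it (a point fixed in the world has none). Each returns a list of dicts, best first, with "p" (0 to 1); they miss things now and then, are a little off and sometimes report something else, mostly with a low value. They report only what shows in the picture. A call takes as long as a camera call.
- masks_of(picture, label): "region" (400x640 bool, what is visible of it) and "xy" ([column, row] in pixels, amid what is visible of it).
The state is a dict: "clock": time; "qpos": joint angles; "qd": joint speeds; "effort": joint torques, N m; "position": TCP position; "ee_rot": TCP orientation; "contact_force": force on the tool from outside, world axes, zero at the start; "moment": the same for the moment, N m; "width": finger opening in m.
Only numpy, scipy, OpenCV 4.12 (cv2) and the standard library are available. Lean on these libraries where they do the work, as an engineer would, in place of code of your own. Each camera call takes 0.05 s, during which the arm holds its last target. There are 200 camera calls.

TASK

Get the capping jig ready for the next bottles: press a fingertip on top of the knurled thumbwheel and roll it, stroke by stroke, until the moving jaw has closed up so far that its pointer lines up with the mark on the gauge clip. Work the wheel only: do not pinch it, do not touch the jaw, and leave the bottles, jars and other things standing where they are. Finish with the finger off the wheel.

Things in the scene. Friction and masses are not known exactly. Their poses are not given: they have to be found in the camera images.
- wheel_top (a point): Top of the knurled thumbwheel: middle of its width, on the rib crests, 87 mm above the table (fixed; axes are the jig's). A fingertip presses here. Grey housing cheeks stand 16 to 24 mm to either side along x, their tops 11 mm lower than the crests.
- jaw_pointer (a point): Tip of the small dark steel pointer with a white centre line on the moving jaw's +x side, 22 mm above the table. Axes are the jig's. Dragging the wheel's top along +y moves it along +y (closing) by about 0.5 mm per mm of rim, 15 mm per radian; dragging along -y opens the jaw again.
- gauge_mark (a point): Gauge mark: tip of the dark steel clip (16 mm wide, top 24 mm above the table, white centre line) on the jig plate's +x edge, 2 mm outside the path of the jaw pointer's tip. Fixed; axes are the jig's. The jaw is set when jaw_pointer has y = 0 in this frame (at the start y is negative, 14 to 55 mm).
- jig: Capping jig, bolted down: aluminium plate 150 (x) x 340 (y) x 14 mm; origin at the centre of its underside on the table. Thumbwheel at y = -110 mm, moving jaw near the middle, fixed jaw (70 mm high) at y = +140 mm. +y: the way the jaw closes. All of it is lower than the wheel's top; the loose vial standing in it reaches 89 mm.
- jaw: Moving jaw: grey block 80 x 24 x 50 mm, top 66 mm above the table; origin at the middle of its foot, 14 mm above the table. Slides along the jig's y, 60 mm in all. Its toothed rack bar runs past the wheel, 31 mm to the wheel's -x side, top 77 mm above the table. Not to be touched.
- vial: Small white bottle, 36 mm diameter, 75 mm high, standing loose on the jig's plate by the fixed jaw; origin at its foot. Leave alone.
- ink_bottle: Black ink bottle, 48 mm diameter, 110 mm high, loose beside the jig; origin at its foot. Leave alone.
- ink_jar: Black jar, 68 mm diameter, 75 mm high, loose beside the jig; origin at its foot. Leave alone.
- white_jar: White jar, 60 mm diameter, 70 mm high, loose beside the jig; origin at its foot. Leave alone.
- cup: White open beaker, 64 mm rim, 70 mm high, loose on the right of the table; origin at its foot. Leave alone.
- spatula: Spatula lying loose on the right of the table; origin under it. Leave alone.
- cap_jar: Brown glass jar, 52 mm diameter, 60 mm high, loose on the left of the table; origin at its foot. Leave alone.
- wheel: Steel thumbwheel, upright on a fixed axle along the jig's x axis; origin on the axle, 56 mm above the table; turns with the wheel. 62 mm diameter over 24 cross ribs 2 mm high, 26 mm wide with flat side discs. Does not give when pressed: a press of 5 to 20 N is plenty. Turning takes about 2 N at the rim; it stays where it is left.

How it is judged:
By the outcome, as a careful person would: the job done as asked, in the order asked, and still so for the second after the job is handed in, with the robot touching nothing.
It also fails if it takes over 58 s, if anything falls off the work surface, if the arm or the gripper's body presses on something with over 40 N, if the wrist force passes 120 N, or if a joint passes its speed limit or range.

## Working session

There is one attempt and no reset: what is moved stays moved. The work goes in short steps, Python scripts to look and compute and a tool call to move; the robot and the scene stay as the last step left them, time stands still between calls to the robot, and variables do not carry over. Pictures are saved under pics/ and viewed, about 8 in all and at most 12, crops included, and the job is handed in when it is done.

Besides the shell and the picture viewer there is one more tool, called as name(argument=value, ...) on one line, values as JSON. play_rows: Moves the arm, as the interface text tells. Its arguments: {"type":"object","properties":{"series":{"type":"array"},"squeeze":{"type":"number"}},"required":["series"]}

```bash
mkdir -p pics; cat > h.py <<'E'
import numpy as np,cv2
from rig import *
def cam(p):
    f=200/np.tan(np.radians(p["vfov"])/2)
    K=np.array([[f,0,p["cx"]],[0,f,p["cy"]],[0,0,1.]])
    return K,np.array(p["dist"],float),np.array(p["rvec"],float),np.array(p["tvec"],float)
def ray(p,xy):
    K,d,r,t=cam(p);u=cv2.undistortPoints(np.array([[xy]],float),K,d)[0,0]
    R=cv2.Rodrigues(r)[0];return -R.T@t, R.T@np.array([u[0],u[1],1.])
def at_z(p,xy,z):
    c,d=ray(p,xy);return c+d*(z-c[2])/d[2]
def proj(p,X):
    K,d,r,t=cam(p);return cv2.projectPoints(np.array(X,float).reshape(-1,1,3),r,t,K,d)[0][:,0]
def tri(p,a,q,b):
    c1,d1=ray(p,a);c2,d2=ray(q,b)
    s=np.linalg.lstsq(np.c_[d1,-d2],c2-c1,rcond=None)[0]
    x,y=c1+s[0]*d1,c2+s[1]*d2;return (x+y)/2,np.linalg.norm(x-y)
E
python3 - <<'E'
from h import *
s=get_state();print(s)
print(tips_ahead)
P={}
for n in("top","side"):
    p=get_image(n);P[n]=p;cv2.imwrite(f"pics/{n}0.png",p["pixels"][...,::-1]);print(n,p["vfov"],ray(p,(320,200)))
    for l in["wheel","jaw","jig","jaw_pointer","gauge_mark","wheel_top","vial","ink_bottle","ink_jar","white_jar","cap_jar","cup"]:
        try:
            print(l,[(round(m["p"],2),np.round(m["xy"],1).tolist(),int(m["region"].sum())) for m in masks_of(p,l)[:2]])
        except Exception as e: print(l,e)
E
```

```text
{'clock': 0.0, 'qpos': array([-1.30698849e+00,  2.76609404e-01,  1.50619261e+00, -1.12102599e-05,
        1.36070468e+00, -1.20993593e-01]), 'qd': array([ 0.00145244, -0.00067597,  0.0008854 ,  0.00089536,  0.00112685,
       -0.0005418 ]), 'effort': array([-1.07403688e-03, -4.16776800e+01, -2.45808184e+01, -1.94458653e-04,
        1.09470013e-02, -1.17892375e-05]), 'position': array([ 0.21569393, -0.53243001,  0.24140779]), 'ee_rot': array([-6.22569622e-04,  8.29269561e-01, -5.58847994e-01, -7.26863648e-04]), 'contact_force': array([ 0.36364529,  0.29135108, -0.53102485]), 'moment': array([0.04825737, 0.0131929 , 0.03076134]), 'width': 0.0852369226451318}
0.011
top 56.069679246016875 (array([0.36089642, 0.03484299, 1.13892903]), array([ 0.1794501 ,  0.01861661, -0.98368808]))
wheel [(0.77, [383.1, 199.9], 171)]
jaw [(0.79, [346.6, 208.1], 368)]
jig [(0.64, [344.6, 204.1], 5218), (0.39, [292.9, 175.4], 250)]
jaw_pointer [(0.8, [346.3, 207.7], 282)]
gauge_mark [(0.56, [463.3, 201.1], 933), (0.45, [344.7, 204.5], 5461)]
wheel_top [(0.81, [346.4, 206.1], 5297)]
vial []
ink_bottle [(0.54, [291.0, 172.1], 250), (0.46, [465.7, 200.0], 884)]
ink_jar [(0.78, [315.3, 259.5], 440)]
white_jar [(0.8, [378.3, 155.1], 365)]
cap_jar []
cup [(0.61, [494.8, 265.8], 547), (0.25, [311.9, 209.7], 135)]
side 42.510619169581425 (array([-0.14385787,  0.96726481,  0.98434171]), array([ 0.48938874, -0.6349873 , -0.59786052]))
wheel [(0.72, [355.3, 190.3], 214), (0.38, [226.6, 349.9], 692)]
jaw [(0.93, [344.0, 212.2], 631)]
jig [(0.58, [340.4, 224.9], 3779)]
jaw_pointer [(0.74, [353.6, 190.6], 188), (0.63, [342.2, 213.5], 552)]
gauge_mark [(0.47, [310.8, 215.6], 47)]
wheel_top [(0.81, [340.9, 224.2], 3818)]
vial [(0.52, [321.7, 226.5], 151)]
ink_bottle [(0.78, [276.4, 225.6], 474)]
ink_jar [(0.89, [361.8, 252.5], 770)]
white_jar [(0.81, [319.5, 181.9], 444)]
cap_jar [(0.84, [229.1, 346.9], 661)]
cup []
```

View pics/top0.png

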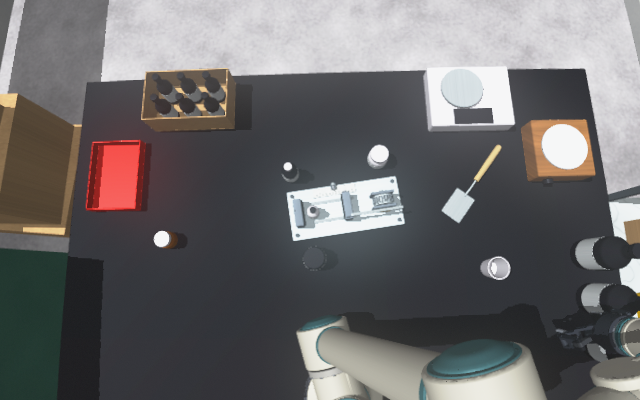

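View pics/side0.png

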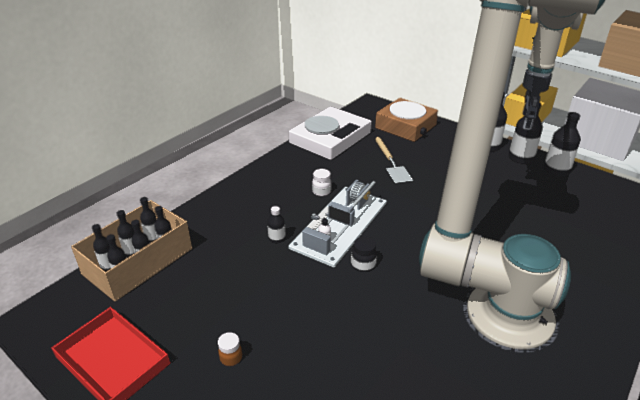

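The top view shows the jig at (345,207), with the fixed jaw on the left (world +y), the wheel at about (383,200) and the gauge clip at about (333,186). I'll zoom in on both views.

```bash
python3 - <<'E'
from h import *
a=cv2.imread("pics/top0.png")[165:250,275:415];b=cv2.imread("pics/side0.png")[165:275,280:400]
cv2.imwrite("pics/z0.png",np.vstack([cv2.resize(a,(700,425)[:2],interpolation=cv2.INTER_CUBIC)]))
cv2.imwrite("pics/z1.png",cv2.resize(b,None,fx=5,fy=5,interpolation=cv2.INTER_CUBIC))
E
```

```text
(no output)
```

View pics/z0.png

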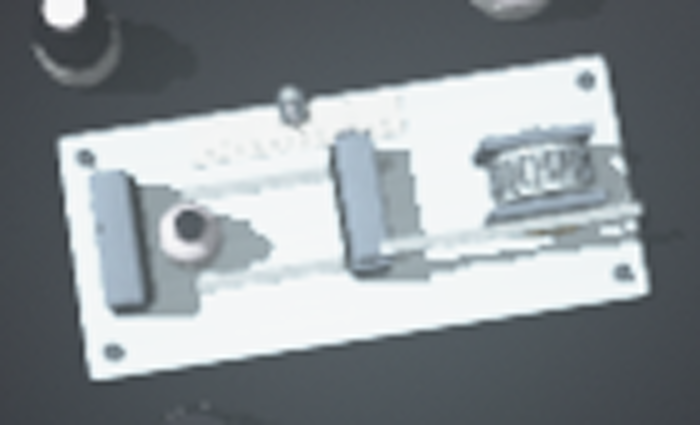

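View pics/z1.png

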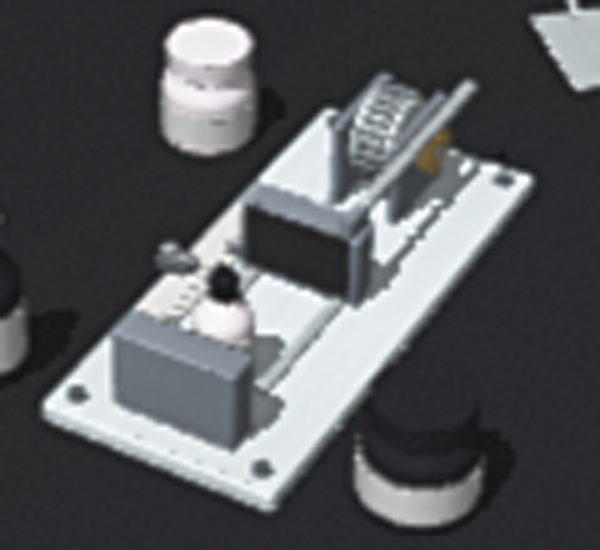

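```bash
cat > fit.py <<'E'
from h import *
from scipy.optimize import least_squares
P={n:get_image(n) for n in("top","side")}
C=np.array([[.075,.17,.014],[.075,-.17,.014],[-.075,-.17,.014],[-.075,.17,.014]])
pt=np.array([[58,138],[605,55],[650,293],[93,382]])/5-.4+[275,165]
ps=np.array([[45,405],[330,108],[535,180],[272,500]])/5-.4+[280,165]
def W(q,X):
    c,s=np.cos(q[2]),np.sin(q[2]);X=np.asarray(X);return np.c_[q[0]+c*X[:,0]-s*X[:,1],q[1]+s*X[:,0]+c*X[:,1],X[:,2]]
if __name__=="__main__":
    rs=lambda q:np.r_[(proj(P["top"],W(q,C))-pt).ravel(),(proj(P["side"],W(q,C))-ps).ravel()]
    r=least_squares(rs,[.45,0,0.]);q=r.x;print(q.round(4),r.fun.round(2))
    for n,pp in(("top",pt),("side",ps)):
        r1=least_squares(lambda q:(proj(P[n],W(q,C))-pp).ravel(),q);print(n,r1.x.round(4),np.abs(r1.fun).max())
    np.save("q.npy",q)
    w=W(q,[[0,-.11,.087]])[0];print("wheel",w)
    for n in P:
        print(n,"wheel",proj(P[n],w),masks_of(P[n],"wheel")[0]["xy"])
    # pixel in zoom of jaw face corners as function of y
    for y in(-.04,-.03,-.02,-.01,0,.01):
        J=W(q,[[.04,y+.012,.066],[.04,y-.012,.066],[-.04,y-.012,.066],[-.04,y+.012,.066],[.058,y,.022]])
        print(y,((proj(P["top"],J)-[275,165]+.4)*5).round(0).tolist(),((proj(P["side"],J)-[280,165]+.4)*5).round(0).tolist())
    g=W(q,[[.06,y,.024] for y in(0,.02,.04,.06,.08)])
    print(((proj(P["top"],g)-[275,165]+.4)*5).round(0).tolist(),((proj(P["side"],g)-[280,165]+.4)*5).round(0).tolist())
E
python3 fit.py
```

```text
[ 0.539  -0.0183  0.1299] [-0.26  0.51 -0.31  0.47  0.01  0.82 -0.62  0.34 -0.62 -0.85 -0.67 -0.73
  0.11 -1.09  0.28 -0.85]
top [ 0.5406 -0.0192  0.132 ] 0.32803070832500225
side [ 0.5361 -0.0156  0.1266] 0.5966053455038605
wheel [ 0.5532044  -0.12734818  0.087     ]
top wheel [[383.97425192 198.32782435]] [382.1, 200.1]
side wheel [[358.11456459 182.86606121]] [354.7, 192.3]
-0.04 [[391.0, 130.0], [431.0, 124.0], [455.0, 258.0], [414.0, 264.0], [401.0, 113.0]] [[269.0, 167.0], [288.0, 147.0], [406.0, 188.0], [388.0, 209.0], [252.0, 206.0]]
-0.03 [[374.0, 132.0], [414.0, 126.0], [438.0, 261.0], [397.0, 267.0], [385.0, 115.0]] [[261.0, 176.0], [280.0, 155.0], [399.0, 197.0], [380.0, 218.0], [244.0, 214.0]]
-0.02 [[357.0, 135.0], [398.0, 129.0], [421.0, 263.0], [379.0, 270.0], [368.0, 118.0]] [[253.0, 184.0], [272.0, 164.0], [391.0, 205.0], [372.0, 227.0], [235.0, 223.0]]
-0.01 [[340.0, 138.0], [381.0, 131.0], [403.0, 266.0], [362.0, 272.0], [352.0, 120.0]] [[244.0, 193.0], [264.0, 172.0], [383.0, 214.0], [364.0, 236.0], [227.0, 231.0]]
0 [[323.0, 140.0], [364.0, 134.0], [386.0, 269.0], [345.0, 275.0], [336.0, 123.0]] [[236.0, 202.0], [256.0, 181.0], [375.0, 223.0], [356.0, 245.0], [219.0, 240.0]]
0.01 [[306.0, 143.0], [347.0, 137.0], [369.0, 271.0], [328.0, 278.0], [320.0, 125.0]] [[228.0, 211.0], [248.0, 190.0], [367.0, 232.0], [348.0, 254.0], [211.0, 249.0]]
[[335.0, 119.0], [303.0, 124.0], [270.0, 129.0], [238.0, 134.0], [205.0, 139.0]] [[216.0, 236.0], [199.0, 254.0], [182.0, 272.0], [165.0, 290.0], [147.0, 309.0]]
```

The fit puts the wheel top near (0.553, -0.127, 0.087) with the jig yaw about 0.13 rad. The jaw is at y≈-4 mm and the clip at about +25 mm, so it has roughly 30 mm to close. I'll move above the wheel with the fingers shut and tool x along jig x.

play_rows(series=[{"fingers": 1,"dx": 22,"dy": 26,"dz": 0,"turn": 0.085},{"fingers": 1,"dx": 22,"dy": 26,"dz": 0,"turn": 0.085},{"fingers": 1,"dx": 22,"dy": 26,"dz": 0,"turn": 0.085},{"fingers": 1,"dx": 22,"dy": 26,"dz": 0,"turn": 0.085},{"fingers": 1,"dx": 22,"dy": 26,"dz": 0,"turn": 0.085},{"fingers": 1,"dx": 22,"dy": 26,"dz": 0,"turn": 0.085},{"fingers": 1,"dx": 22,"dy": 26,"dz": 0,"turn": 0.085},{"fingers": 1,"dx": 22,"dy": 26,"dz": 0,"turn": 0.085},{"fingers": 1,"dx": 22,"dy": 26,"dz": 0,"turn": 0.085},{"fingers": 1,"dx": 22,"dy": 26,"dz": 0,"turn": 0.085},{"fingers": 1,"dx": 22,"dy": 26,"dz": 0,"turn": 0.085},{"fingers": 1,"dx": 22,"dy": 26,"dz": 0,"turn": 0.085},{"fingers": 1,"dx": 22,"dy": 26,"dz": 0,"turn": 0.085},{"fingers": 1,"dx": 22,"dy": 26,"dz": 0,"turn": 0.085},{"fingers": 1,"dx": 0,"dy": 0,"dz": 0,"turn": 0}], squeeze=40)

```text
clock: 2.75
position: [0.5339, -0.1536, 0.2433]
ee_rot: [0.001, 1.0, 0.028, 0.006]
contact_force: [-0.4, 0.0, -0.2]
width: -0.0
```

play_rows(series=[{"fingers": 1,"dx": 7,"dy": 6,"dz": -30,"turn": 0.04},{"fingers": 1,"dx": 7,"dy": 6,"dz": -30,"turn": 0.035},{"fingers": 1,"dx": 7,"dy": 6,"dz": -30,"turn": 0},{"fingers": 1,"dx": 0,"dy": 0,"dz": -25,"turn": 0},{"fingers": 1,"dx": 0,"dy": 0,"dz": 0,"turn": 0}])

```text
clock: 3.17
position: [0.559, -0.1332, 0.1277]
ee_rot: [0.004, 0.997, 0.07, 0.01]
contact_force: [-0.9, 1.3, -1.1]
width: -0.0001
```

```bash
python3 - <<'E'
from h import *
s=get_state();print(s["position"],s["ee_rot"],s["contact_force"],s["moment"])
for n,(x,y) in(("top",(300,150)),("side",(300,150))):
    im=get_image(n)["pixels"][...,::-1];cv2.imwrite(f"pics/a{n}.png",im)
a=cv2.imread("pics/atop.png")[160:240,320:430];b=cv2.imread("pics/aside.png")[150:230,310:420]
cv2.imwrite("pics/a.png",cv2.resize(np.hstack([a,b]),None,fx=3.6,fy=3.6,interpolation=cv2.INTER_CUBIC))
E
```

```text
[ 0.55898946 -0.13321638  0.1277496 ] [0.00358485 0.99749908 0.06985674 0.01013784] [-0.89999015  1.330507   -1.07925796] [0.01811432 0.04303684 0.00704338]
```

View pics/a.png

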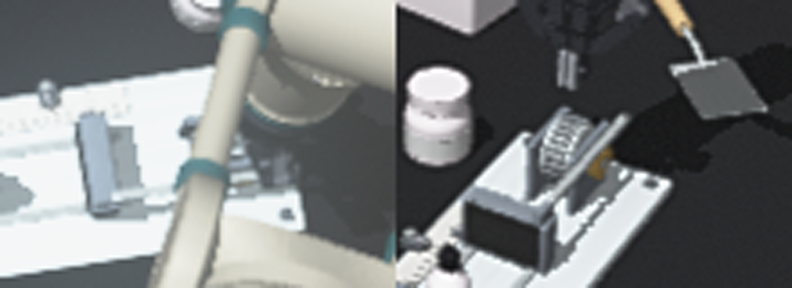

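The side view shows the shut fingertips at about pixel (357,174), directly above the wheel top at about (357,181). The jaw and clip stay visible from the top. I'll descend to contact gently.

play_rows(series=[{"fingers": 1,"dx": -3,"dy": -1,"dz": -15,"turn": -0.01},{"fingers": 1,"dx": 0,"dy": -1,"dz": -8,"turn": 0},{"fingers": 1,"dx": 0,"dy": 0,"dz": -2,"turn": 0},{"fingers": 1,"dx": 0,"dy": 0,"dz": -1,"turn": 0}])

```text
clock: 3.6
position: [0.5633, -0.14, 0.1132]
ee_rot: [0.008, 0.998, 0.063, 0.02]
contact_force: [0.3, -0.0, -0.4]
width: -0.0001
```

play_rows(series=[{"fingers": 1,"dx": 0,"dy": 0,"dz": 0,"turn": 0},{"fingers": 1,"dx": 0,"dy": 0,"dz": 0,"turn": 0}])

```text
clock: 3.77
position: [0.5646, -0.1411, 0.1155]
ee_rot: [0.009, 0.998, 0.063, 0.022]
contact_force: [0.4, 0.4, 0.1]
width: 0.0001
```

play_rows(series=[{"fingers": 1,"dx": -8,"dy": 4,"dz": 0,"turn": 0},{"fingers": 1,"dx": 0,"dy": 0,"dz": 0,"turn": 0}])

```text
clock: 3.93
position: [0.5569, -0.1373, 0.117]
ee_rot: [0.01, 0.998, 0.063, 0.023]
contact_force: [-0.7, 0.1, 0.1]
width: -0.0001
```

play_rows(series=[{"fingers": 1,"dx": 0,"dy": 0,"dz": 0,"turn": 0},{"fingers": 1,"dx": 0,"dy": 0,"dz": 0,"turn": 0},{"fingers": 1,"dx": 0,"dy": 0,"dz": 0,"turn": 0},{"fingers": 1,"dx": 0,"dy": 0,"dz": 0,"turn": 0}])

```text
clock: 4.27
position: [0.5568, -0.1369, 0.1183]
ee_rot: [0.01, 0.998, 0.063, 0.024]
contact_force: [-1.0, -0.5, -0.1]
width: 0.0001
```

```bash
python3 - <<'E'
from rig import *
s=get_state();print(s["position"],s["ee_rot"],s["qd"],s["qpos"],s["effort"])
E
```

```text
[ 0.55676519 -0.13688189  0.11825485] [0.01014645 0.99765987 0.06319988 0.02403337] [-0.00226043 -0.00397959  0.00088705  0.00081024  0.00107421  0.00014536] [-3.63289588e-01  3.44368121e-01  1.73634170e+00  1.66851973e-03
  1.00872179e+00 -4.90669149e-01] [ 4.60504598e-03 -4.23657274e+01 -2.11249244e+01  7.19298521e-03
 -2.83921547e-01  4.20570689e-05]
```

play_rows(series=[{"fingers": 1,"dx": -1,"dy": 0,"dz": -4,"turn": 0},{"fingers": 1,"dx": -1,"dy": 0,"dz": -4,"turn": 0},{"fingers": 1,"dx": -1,"dy": 0,"dz": -3,"turn": 0},{"fingers": 1,"dx": 0,"dy": 0,"dz": -3,"turn": 0}])

```text
clock: 4.6
position: [0.554, -0.137, 0.1033]
ee_rot: [0.01, 0.998, 0.063, 0.024]
contact_force: [-0.7, -0.2, 0.3]
width: 0.0001
```

play_rows(series=[{"fingers": 1,"dx": 0,"dy": 0,"dz": -2,"turn": 0},{"fingers": 1,"dx": 0,"dy": 0,"dz": -2,"turn": 0}])

```text
clock: 4.77
position: [0.5534, -0.1369, 0.098]
ee_rot: [0.01, 0.998, 0.063, 0.024]
contact_force: [0.1, 0.4, 0.4]
width: 0.0005
```

play_rows(series=[{"fingers": 1,"dx": 0,"dy": 1,"dz": -1,"turn": 0},{"fingers": 1,"dx": 0,"dy": 0,"dz": -1,"turn": 0}])

```text
clock: 4.93
position: [0.5539, -0.1371, 0.0972]
ee_rot: [0.011, 0.998, 0.064, 0.024]
contact_force: [-1.8, -0.1, 7.4]
width: -0.0001
```

play_rows(series=[{"fingers": 1,"dx": 0,"dy": 0,"dz": -1,"turn": 0},{"fingers": 1,"dx": 0,"dy": 0,"dz": -1,"turn": 0}])

```text
clock: 5.1
position: [0.5543, -0.1377, 0.0968]
ee_rot: [0.012, 0.998, 0.064, 0.025]
contact_force: [-2.0, -0.2, 8.5]
width: -0.0001
```

Contact at z≈0.097 with about 8 N. Now the first stroke.

play_rows(series=[{"fingers": 1,"dx": -0.5,"dy": 3,"dz": -1.3,"turn": 0},{"fingers": 1,"dx": -0.5,"dy": 3,"dz": -1.3,"turn": 0},{"fingers": 1,"dx": -0.5,"dy": 3,"dz": -1.3,"turn": 0}])

```text
clock: 5.35
position: [0.554, -0.1341, 0.0973]
ee_rot: [0.018, 0.997, 0.066, 0.026]
contact_force: [-2.8, -4.7, 8.2]
width: -0.0003
```

play_rows(series=[{"fingers": 1,"dx": -0.5,"dy": 3,"dz": -1.3,"turn": 0},{"fingers": 1,"dx": -0.5,"dy": 3,"dz": -1.3,"turn": 0},{"fingers": 1,"dx": -0.5,"dy": 3,"dz": -1.3,"turn": 0}])

```text
clock: 5.6
position: [0.5534, -0.1299, 0.0978]
ee_rot: [0.024, 0.997, 0.067, 0.028]
contact_force: [-3.2, -2.4, 7.8]
width: 0.0002
```

```bash
python3 - <<'E'
from h import *
s=get_state();print(s["position"],s["ee_rot"],s["contact_force"])
for n in("top","side"):
    cv2.imwrite(f"pics/b{n}.png",get_image(n)["pixels"][...,::-1])
# jaw shift between images via phase correlation on jaw-face patches
for n,(c,r) in(("top",(347,208)),("side",(344,212))):
    a,b=[cv2.cvtColor(cv2.imread(f"pics/{k}{n}.png"),6).astype(np.float32) for k in"ab"]
    d=np.abs(a-b)[r-25:r+25,c-25:c+25];print(n,d.max(),d.mean())
E
```

```text
[ 0.55342278 -0.12992477  0.09781414] [0.02351014 0.99708958 0.0669433  0.02789705] [-3.19308388 -2.42007464  7.84902381]
top 127.0 10.6988
side 137.0 5.9372
```

play_rows(series=[{"fingers": 1,"dx": -0.5,"dy": 4,"dz": -1.3,"turn": 0},{"fingers": 1,"dx": -0.5,"dy": 4,"dz": -1.3,"turn": 0},{"fingers": 1,"dx": -0.5,"dy": 4,"dz": -1.4,"turn": 0},{"fingers": 1,"dx": -0.5,"dy": 4,"dz": -1.5,"turn": 0},{"fingers": 1,"dx": -0.5,"dy": 4,"dz": -1.5,"turn": 0}])

```text
clock: 6.12
position: [0.5515, -0.115, 0.097]
ee_rot: [0.03, 0.997, 0.068, 0.03]
contact_force: [-3.1, -1.8, 7.7]
width: -0.0
```

```bash
cat > track.py <<'E'
# jaw travel since start: match start's jaw patch (upscaled ECC, translation)
from h import *
import sys
def track(tag):
    for n,box in(("top",(338,186,356,222)),("side",(326,200,356,228))):
        im=get_image(n);cv2.imwrite(f"pics/{tag}{n}.png",im["pixels"][...,::-1])
        a=cv2.imread(f"pics/{n}0.png",0);b=cv2.imread(f"pics/{tag}{n}.png",0)
        q=np.load("q.npy");u=np.array([-np.sin(q[2]),np.cos(q[2]),0])
        x0,y0,x1,y1=box;T=a[y0:y1,x0:x1];best=None
        c0=np.array([q[0],q[1],.066])+(.0-.004)*u
        for s in np.arange(-.005,.06,.0005):
            d=(proj(im,c0+s*u)-proj(im,c0))[0]
            P=cv2.getRectSubPix(b,(x1-x0,y1-y0),((x0+x1-1)/2+d[0],(y0+y1-1)/2+d[1]))
            v=cv2.matchTemplate(P,T,cv2.TM_CCOEFF_NORMED)[0,0]
            if best is None or v>best[0]:best=(v,s)
        print(n,"travel mm",round(best[1]*1000,1),"score",round(float(best[0]),3))
    s=get_state();print(s["clock"],s["position"].round(4),s["ee_rot"].round(3),s["contact_force"].round(1))
track(sys.argv[1])
E
python3 track.py c
```

```text
top travel mm 10.5 score 0.923
side travel mm 10.5 score 0.916
6.2167 [ 0.5514 -0.1141  0.0968] [0.029 0.997 0.068 0.03 ] [-3.2  0.4  7. ]
```

play_rows(series=[{"fingers": 1,"dx": 0,"dy": 0,"dz": 5,"turn": 0},{"fingers": 1,"dx": 0,"dy": 0,"dz": 4,"turn": 0},{"fingers": 1,"dx": 1,"dy": -8,"dz": 0,"turn": 0},{"fingers": 1,"dx": 1,"dy": -8,"dz": 0,"turn": 0},{"fingers": 1,"dx": 1,"dy": -6,"dz": 0,"turn": 0},{"fingers": 1,"dx": 0,"dy": 0,"dz": -1,"turn": 0},{"fingers": 1,"dx": 0,"dy": 0,"dz": -1,"turn": 0}])

```text
clock: 6.8
position: [0.5553, -0.1387, 0.1042]
ee_rot: [0.029, 0.997, 0.068, 0.03]
contact_force: [-1.1, -0.1, -0.3]
width: -0.0001
```

play_rows(series=[{"fingers": 1,"dx": -0.5,"dy": 0,"dz": -3,"turn": 0},{"fingers": 1,"dx": 0,"dy": 0,"dz": -2,"turn": 0},{"fingers": 1,"dx": 0,"dy": 0,"dz": -1,"turn": 0},{"fingers": 1,"dx": 0,"dy": 0,"dz": -1,"turn": 0},{"fingers": 1,"dx": 0,"dy": 0,"dz": -1,"turn": 0}])

```text
clock: 7.22
position: [0.5547, -0.14, 0.0962]
ee_rot: [0.03, 0.997, 0.068, 0.03]
contact_force: [-3.4, -1.4, 8.8]
width: -0.0003
```

play_rows(series=[{"fingers": 1,"dx": -0.5,"dy": 4,"dz": -1.3,"turn": 0},{"fingers": 1,"dx": -0.5,"dy": 4,"dz": -1.3,"turn": 0},{"fingers": 1,"dx": -0.5,"dy": 4,"dz": -1.3,"turn": 0},{"fingers": 1,"dx": -0.5,"dy": 4,"dz": -1.3,"turn": 0},{"fingers": 1,"dx": -0.5,"dy": 4,"dz": -1.4,"turn": 0},{"fingers": 1,"dx": -0.5,"dy": 4,"dz": -1.4,"turn": 0},{"fingers": 1,"dx": -0.5,"dy": 4,"dz": -1.4,"turn": 0}])

```text
clock: 7.8
position: [0.5525, -0.1228, 0.0976]
ee_rot: [0.043, 0.996, 0.073, 0.033]
contact_force: [-1.5, -2.0, 3.9]
width: 0.0003
```

```bash
python3 track.py d
```

```text
top travel mm 18.5 score 0.909
side travel mm 19.0 score 0.853
7.9 [ 0.5525 -0.1221  0.0975] [0.043 0.996 0.073 0.033] [-1.9 -0.1  7.1]
```

Travel is about 18.7 mm so far. I'll lift off to look at the pointer and clip up close.

play_rows(series=[{"fingers": 1,"dx": 0,"dy": 0,"dz": 5,"turn": 0},{"fingers": 1,"dx": 0,"dy": 0,"dz": 4,"turn": 0},{"fingers": 1,"dx": 1,"dy": -6,"dz": 0,"turn": 0},{"fingers": 1,"dx": 1,"dy": -5,"dz": 0,"turn": 0},{"fingers": 1,"dx": 0,"dy": 0,"dz": -1,"turn": 0}])

```text
clock: 8.32
position: [0.5548, -0.1328, 0.1061]
ee_rot: [0.042, 0.996, 0.074, 0.033]
contact_force: [0.1, 0.1, -0.4]
width: -0.0003
```

```bash
python3 track.py e; python3 - <<'E'
import cv2,numpy as np
a=cv2.imread("pics/etop.png")[176:206,315:359];b=cv2.imread("pics/eside.png")[198:228,306:350]
cv2.imwrite("pics/e.png",cv2.resize(np.vstack([a[:,:44],b]),None,fx=10,fy=10,interpolation=cv2.INTER_CUBIC))
E
```

```text
top travel mm 19.0 score 0.904
side travel mm 19.0 score 0.853
8.4167 [ 0.5541 -0.1322  0.1055] [0.042 0.996 0.074 0.032] [-0.3  0.4 -0.4]
```

View pics/e.png

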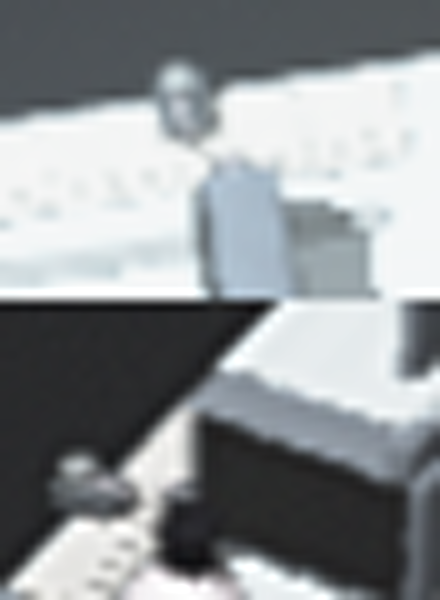

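The top crop shows the clip tip at about image (333.6,189.4), with the jaw to its right. The pointer is barely visible, and the vial cap hides it in the side view. I'll rectify the start and current views to jig coordinates at z=22 mm and take edge profiles.

```bash
cat > rect.py <<'E'
from fit import *
import sys
def fitq(n):
    pp={"top":pt,"side":ps}[n];return least_squares(lambda q:(proj(P[n],W(q,C))-pp).ravel(),[.54,-.02,.13]).x
Q={n:fitq(n) for n in P}
def rect(img,n,xs,ys,z):
    X,Y=np.meshgrid(xs,ys,indexing="ij");g=np.c_[X.ravel(),Y.ravel(),np.full(X.size,z)]
    m=proj(P[n],W(Q[n],g)).reshape(*X.shape,2).astype(np.float32)
    return cv2.remap(img,m[...,0],m[...,1],cv2.INTER_CUBIC)
if __name__=="__main__":
    tag=sys.argv[1]
    xs=np.arange(.09,.03,-.00025);ys=np.arange(.055,-.04,-.00025);rows=[]
    for names in(("top0","side0"),(tag+"top",tag+"side")):
        r=[]
        for k,n in zip(names,("top","side")):
            im=rect(cv2.imread(f"pics/{k}.png"),n,xs,ys,.022)
            for v in np.arange(-.03,.055,.01):
                c=int(round((.055-v)/.00025));cv2.line(im,(c,0),(c,6 if abs(v)>1e-6 else 16),(0,0,255),1)
            for v in(.04,.05,.06,.07,.08):
                c=int(round((.09-v)/.00025));cv2.line(im,(0,c),(6,c),(0,0,255),1)
            r.append(im)
            g=cv2.imread(f"pics/{k}.png",0)
            yy=np.arange(.05,-.035,-.001)
            j=rect(g,n,np.arange(-.03,.03,.002),yy,.066).astype(float).mean(0)
            c=rect(g,n,np.arange(.077,.083,.001),yy,.022).astype(float).mean(0)
            d=np.abs(np.gradient(j));o=np.argsort(-d)[:8]
            print(k,"jaw edges",sorted([(round(yy[i]*1e3),round(d[i])) for i in o]))
            w=np.clip(c-np.median(c)-8,0,None);print("  clip y mm",(w*yy).sum()/w.sum()*1e3 if w.sum() else None,c.round()[::3].tolist())
        rows.append(np.hstack(r))
    cv2.imwrite(f"pics/r{tag}.png",np.vstack(rows))
E
python3 rect.py e
```

```text
top0 jaw edges [(-34, 13), (6, 15), (7, 20), (8, 19), (10, 16), (11, 33), (12, 36), (13, 26)]
  clip y mm 26.58228397742074 [84.0, 83.0, 83.0, 84.0, 84.0, 94.0, 137.0, 188.0, 196.0, 161.0, 117.0, 92.0, 86.0, 87.0, 85.0, 85.0, 85.0, 87.0, 88.0, 88.0, 86.0, 85.0, 84.0, 86.0, 88.0, 88.0, 87.0, 86.0, 85.0]
side0 jaw edges [(-16, 11), (-15, 11), (5, 13), (6, 16), (7, 18), (8, 18), (9, 15), (10, 11)]
  clip y mm 23.629468396818726 [36.0, 37.0, 36.0, 40.0, 59.0, 76.0, 96.0, 104.0, 122.0, 138.0, 154.0, 141.0, 83.0, 43.0, 34.0, 36.0, 37.0, 38.0, 36.0, 37.0, 36.0, 37.0, 35.0, 37.0, 36.0, 37.0, 36.0, 37.0, 35.0]
etop jaw edges [(-19, 14), (-18, 16), (25, 14), (26, 18), (27, 15), (30, 28), (31, 32), (32, 25)]
  clip y mm 26.575740868366626 [82.0, 80.0, 81.0, 82.0, 81.0, 93.0, 136.0, 189.0, 197.0, 161.0, 116.0, 90.0, 83.0, 84.0, 82.0, 81.0, 82.0, 83.0, 84.0, 85.0, 83.0, 81.0, 81.0, 83.0, 85.0, 84.0, 84.0, 82.0, 81.0]
eside jaw edges [(3, 12), (4, 12), (5, 11), (25, 14), (26, 18), (27, 19), (28, 17), (29, 13)]
  clip y mm 23.675615212527937 [38.0, 36.0, 35.0, 41.0, 60.0, 78.0, 98.0, 106.0, 123.0, 139.0, 155.0, 142.0, 84.0, 44.0, 34.0, 37.0, 37.0, 38.0, 37.0, 37.0, 36.0, 38.0, 36.0, 37.0, 36.0, 39.0, 37.0, 39.0, 37.0]
```

View pics/re.png

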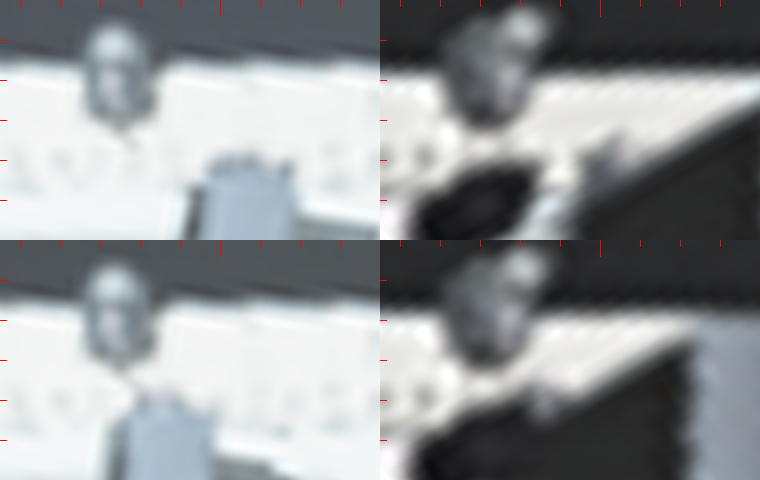

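```bash
cat > prof.py <<'E'
from rect import *
tag=sys.argv[1]
for n in("top","side"):
    g=cv2.imread(f"pics/{tag}{n}.png",0);yy=np.arange(.05,-.035,-.0015)
    print(n,"y",(yy*1e3).round().astype(int).tolist()[:30])
    for x,z in((.0625,.024),(.066,.024),(.070,.024),(.0625,.014),(.068,.014)):
        print(" clip",x,z,rect(g,n,np.arange(x-.001,x+.001,.0005),yy,z).astype(float).mean(0).round().astype(int)[:30].tolist())
    yy=np.arange(.045,-.02,-.0015)
    print(" y",(yy*1e3).round().astype(int).tolist())
    for a,b in((-.03,-.01),(.0,.03)):
        print(" jaw",a,rect(g,n,np.arange(a,b,.001),yy,.066).astype(float).mean(0).round().astype(int).tolist())
E
python3 prof.py e
```

```text
top y [50, 48, 47, 46, 44, 42, 41, 39, 38, 36, 35, 33, 32, 30, 29, 27, 26, 24, 23, 21, 20, 18, 17, 15, 14, 12, 11, 9, 8, 6]
 clip 0.0625 0.024 [244, 244, 244, 244, 244, 244, 245, 244, 244, 237, 218, 192, 160, 143, 142, 157, 163, 159, 148, 137, 134, 138, 167, 205, 237, 242, 245, 244, 244, 244]
 clip 0.066 0.024 [244, 243, 243, 244, 244, 244, 245, 246, 244, 243, 217, 179, 152, 158, 171, 181, 177, 159, 141, 134, 136, 137, 160, 200, 235, 245, 245, 245, 244, 244]
 clip 0.07 0.024 [244, 245, 245, 243, 241, 239, 238, 239, 235, 229, 206, 168, 145, 161, 187, 194, 184, 159, 135, 125, 131, 142, 156, 184, 214, 237, 243, 248, 245, 244]
 clip 0.0625 0.014 [244, 244, 244, 244, 244, 244, 245, 245, 244, 240, 231, 218, 195, 172, 157, 158, 155, 153, 153, 152, 159, 167, 188, 211, 235, 241, 244, 244, 243, 243]
 clip 0.068 0.014 [244, 244, 243, 244, 244, 244, 244, 246, 244, 244, 225, 189, 157, 154, 167, 178, 180, 166, 146, 135, 135, 135, 147, 185, 222, 244, 244, 246, 244, 244]
 y [45, 44, 42, 40, 39, 37, 36, 34, 33, 31, 30, 28, 27, 25, 24, 22, 21, 19, 18, 16, 15, 13, 12, 10, 9, 7, 6, 4, 3, 1, 0, -2, -3, -
[... 1376 characters left out ...]
 214, 177, 142, 116, 92, 76, 67, 63, 66, 79, 100, 116, 122, 127, 148, 182, 213, 229]
 y [45, 44, 42, 40, 39, 37, 36, 34, 33, 31, 30, 28, 27, 25, 24, 22, 21, 19, 18, 16, 15, 13, 12, 10, 9, 7, 6, 4, 3, 1, 0, -2, -3, -5, -6, -8, -9, -11, -12, -14, -15, -17, -18, -20]
 jaw -0.03 [41, 40, 40, 40, 40, 40, 38, 35, 34, 38, 48, 65, 90, 114, 131, 137, 137, 133, 129, 126, 124, 124, 124, 125, 127, 128, 130, 134, 142, 152, 161, 170, 179, 190, 198, 201, 199, 197, 197, 202, 206, 208, 206, 201]
 jaw 0.0 [50, 47, 44, 43, 41, 39, 37, 35, 34, 36, 46, 66, 94, 124, 145, 155, 156, 154, 151, 149, 147, 145, 142, 140, 140, 147, 162, 184, 208, 227, 237, 239, 238, 236, 235, 234, 233, 233, 233, 233, 233, 234, 234, 234]
```

Remaining travel is about 10 to 11 mm. The next stroke is about 16–17 mm of rim, then I'll check again.

play_rows(series=[{"fingers": 1,"dx": 1,"dy": -6,"dz": -2,"turn": 0},{"fingers": 1,"dx": 0,"dy": 0,"dz": -3,"turn": 0},{"fingers": 1,"dx": 0,"dy": 0,"dz": -2,"turn": 0},{"fingers": 1,"dx": 0,"dy": 0,"dz": -1,"turn": 0},{"fingers": 1,"dx": 0,"dy": 0,"dz": -1,"turn": 0}])

```text
clock: 9.03
position: [0.5555, -0.1388, 0.0966]
ee_rot: [0.043, 0.996, 0.075, 0.033]
contact_force: [-3.9, -1.8, 10.9]
width: 0.0001
```

play_rows(series=[{"fingers": 1,"dx": -0.5,"dy": 4,"dz": -1.3,"turn": 0},{"fingers": 1,"dx": -0.5,"dy": 4,"dz": -1.3,"turn": 0},{"fingers": 1,"dx": -0.5,"dy": 4,"dz": -1.3,"turn": 0},{"fingers": 1,"dx": -0.5,"dy": 4,"dz": -1.3,"turn": 0},{"fingers": 1,"dx": -0.5,"dy": 4,"dz": -1.4,"turn": 0},{"fingers": 1,"dx": -0.5,"dy": 4,"dz": -1.4,"turn": 0},{"fingers": 1,"dx": -0.5,"dy": 2,"dz": -1.4,"turn": 0}])

```text
clock: 9.62
position: [0.5536, -0.1245, 0.0978]
ee_rot: [0.056, 0.995, 0.079, 0.035]
contact_force: [-1.7, -1.5, 6.7]
width: 0.0003
```

```bash
python3 track.py f
```

```text
top travel mm 25.5 score 0.903
side travel mm 25.5 score 0.82
9.7167 [ 0.5536 -0.1242  0.0978] [0.056 0.995 0.079 0.035] [-2.4  0.1  6.4]
```

play_rows(series=[{"fingers": 1,"dx": -0.5,"dy": 4,"dz": -1.4,"turn": 0},{"fingers": 1,"dx": -0.5,"dy": 4,"dz": -1.4,"turn": 0}])

```text
clock: 9.88
position: [0.5531, -0.1182, 0.0971]
ee_rot: [0.058, 0.995, 0.079, 0.036]
contact_force: [-2.6, -2.5, 5.6]
width: 0.0
```

```bash
python3 track.py g; python3 prof.py g | grep -A9 -E "^(top|side)"|grep -E "jaw| y"; python3 rect.py g >/dev/null; python3 - <<'E'
from rect import *
im=[cv2.resize(rect(cv2.imread(f"pics/g{n}.png"),n,np.arange(.085,.03,-.00025),np.arange(.05,-.0,-.00025),.022),None,fx=1.95,fy=1.95) for n in("top","side")]
cv2.imwrite("pics/g2.png",np.hstack(im))
E
```

```text
top travel mm 28.5 score 0.903
side travel mm 29.5 score 0.808
9.9833 [ 0.5529 -0.1176  0.0971] [0.058 0.995 0.079 0.036] [-2.1 -0.7  6.1]
top y [50, 48, 47, 46, 44, 42, 41, 39, 38, 36, 35, 33, 32, 30, 29, 27, 26, 24, 23, 21, 20, 18, 17, 15, 14, 12, 11, 9, 8, 6]
 y [45, 44, 42, 40, 39, 37, 36, 34, 33, 31, 30, 28, 27, 25, 24, 22, 21, 19, 18, 16, 15, 13, 12, 10, 9, 7, 6, 4, 3, 1, 0, -2, -3, -5, -6, -8, -9, -11, -12, -14, -15, -17, -18, -20]
 jaw -0.03 [246, 246, 238, 204, 153, 129, 144, 170, 184, 188, 186, 185, 185, 184, 183, 183, 185, 188, 190, 186, 181, 177, 178, 181, 184, 184, 183, 183, 180, 177, 175, 175, 179, 186, 193, 200, 206, 210, 211, 212, 211, 209, 206, 202]
 jaw 0.0 [239, 238, 222, 183, 140, 129, 148, 173, 187, 190, 188, 187, 186, 185, 184, 183, 183, 183, 181, 172, 161, 154, 153, 158, 163, 165, 166, 166, 167, 167, 167, 167, 167, 171, 177, 192, 214, 231, 235, 232, 226, 219, 215, 211]
side y [50, 48, 47, 46, 44, 42, 41, 39, 38, 36, 35, 33, 32, 30, 29, 27, 26, 24, 23, 21, 20, 18, 17, 15, 14, 12, 11, 9, 8, 6]
 y [45, 44, 42, 40, 39, 37, 36, 34, 33, 31, 30, 28, 27, 25, 24, 22, 21, 19, 18, 16, 15, 13, 12, 10, 9, 7, 6, 4, 3, 1, 0, -2, -3, -5, -6, -8, -9, -11, -12, -14, -15, -17, -18, -20]
 jaw -0.03 [36, 34, 35, 41, 56, 79, 105, 126, 136, 138, 134, 130, 126, 122, 120, 122, 124, 126, 128, 132, 139, 147, 155, 162, 167, 175, 185, 194, 199, 201, 200, 199, 198, 197, 196, 196, 197, 196, 196, 197, 200, 202, 201, 199]
 jaw 0.0 [36, 34, 34, 41, 57, 83, 113, 139, 154, 157, 155, 152, 150, 148, 146, 143, 141, 140, 143, 154, 172, 197, 219, 233, 238, 238, 236, 234, 234, 233, 233, 233, 233, 233, 233, 233, 233, 233, 233, 233, 234, 234, 234, 234]
```

View pics/g2.png

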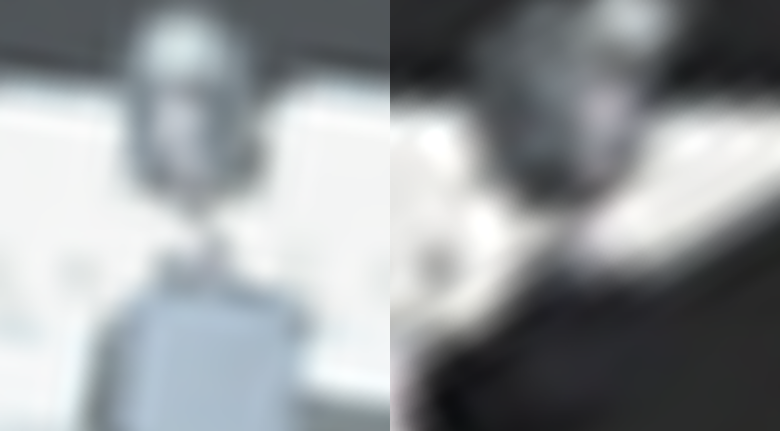

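The rectified views show the pointer nearly opposite the clip. The top view puts it about 2 mm short and the side view about level. I'll look at the raw pixels with their jig coordinates.

```bash
python3 - <<'E'
from rect import *
for n,(c0,c1,r0,r1) in(("top",(326,343,181,197)),("side",(308,330,208,224))):
    im=cv2.imread(f"pics/g{n}.png",0);q=Q[n];R=np.array([[np.cos(q[2]),np.sin(q[2])],[-np.sin(q[2]),np.cos(q[2])]])
    print(n)
    for r in range(r0,r1):
        out=[]
        for c in(c0,c1-1):
            j=R@(at_z(P[n],(c,r),.023)[:2]-q[:2]);out.append(f"({j[0]*1e3:.0f},{j[1]*1e3:.1f})")
        print(r,out[0]," ".join(f"{v:3d}" for v in im[r,c0:c1]),out[1])
E
```

```text
top
181 (89,44.4)  83  83  82  83  83  84  89  89  83  84  84  84  84  84  84  84  85 (81,-3.8)
182 (86,44.9)  84  83  83  84  88 117 146 136 104  89  85  85  85  85  84  84  85 (78,-3.3)
183 (83,45.4)  84  84  84  86 104 172 214 196 148 108  84  85  85  85  85  91 105 (75,-2.7)
184 (80,45.9)  84  84  85  86 117 180 209 187 157 122  90 124 169 186 186 193 205 (72,-2.2)
185 (77,46.3)  85  88  95 104 126 147 168 148 129 130 135 208 241 244 245 245 245 (69,-1.7)
186 (74,46.8) 185 189 195 206 182 142 188 184 135 136 177 234 244 244 244 244 244 (66,-1.2)
187 (70,47.3) 244 245 245 245 230 154 181 182 142 136 147 227 244 244 244 244 243 (63,-0.7)
188 (67,47.8) 243 244 244 244 231 166 150 173 157 133 148 225 243 243 243 243 243 (60,-0.2)
189 (64,48.3) 244 244 244 244 236 194 147 155 152 164 200 233 243 243 243 244 244 (57,0.3)
190 (61,48.7) 244 244 244 245 241 234 223 202 179 221 243 243 242 242 243 244 243 (54,0.8)
191 (58,49.2) 244 244 245 245 245 244 243 241 221 195 234 243 235 236 243 244 235 (51,1.3)
192 (55,49.7) 243 244 245 244 243 244 238 194 186 174 208 236 227 231 242 244 236 (48,1
[... 1470 characters left out ...]
 40  41  41  42  42 (35,7.9)
218 (86,44.5)  40  42  39  64  75  79  75  84  94  70  68 107 176 190 128  60  38  40  41  40  42  42 (32,12.0)
219 (84,48.6)  41  41  36  30  58 109 115 104  93  96 113 174 135 101  65  36  37  42  40  41  41  42 (30,16.2)
220 (81,52.6)  41  37  32  53 135 237 245 223 192 231 242 222 154  78  37  36  40  43  41  37  39  42 (28,20.3)
221 (79,56.6)  38  32  53 133 231 240 237 236 237 237 236 238 218 124  45  37  42  43  37  30  38  42 (25,24.4)
222 (76,60.6)  32  52 133 228 237 233 230 231 234 216 176 190 232 159  61  28  32  32  27  27  38  42 (23,28.5)
223 (74,64.6)  46 132 233 239 231 229 229 230 228 229 232 209 187 117  42  22  27  27  24  26  39  41 (21,32.5)
```

The top view suggests 1.5–2.5 mm remaining and the side view about -0.5 mm, so the weighted estimate is about 1 mm. I'll make one small nudge of about 2.5 mm of rim.

play_rows(series=[{"fingers": 1,"dx": -0.3,"dy": 3,"dz": -1.4,"turn": 0}])

```text
clock: 10.47
position: [0.5528, -0.1156, 0.0967]
ee_rot: [0.058, 0.995, 0.079, 0.036]
contact_force: [-2.2, -0.5, 7.3]
width: 0.0001
```

play_rows(series=[{"fingers": 1,"dx": 0,"dy": 0,"dz": 4,"turn": 0},{"fingers": 1,"dx": 0,"dy": 0,"dz": 6,"turn": 0},{"fingers": 1,"dx": 0,"dy": 0,"dz": 10,"turn": 0},{"fingers": 1,"dx": 0,"dy": 0,"dz": 0,"turn": 0}])

```text
clock: 10.8
position: [0.5525, -0.1152, 0.1183]
ee_rot: [0.058, 0.995, 0.079, 0.036]
contact_force: [1.0, 0.4, -0.6]
width: 0.0005
```

```bash
python3 track.py h; python3 - <<'E'
from rect import *
def edge(p,yy,lo,hi,up):
    return None
for t in("e","g","h"):
    for n,A,lv in(("top",(.0,.03),158),("side",(.0,.03),92)):
        g=cv2.imread(f"pics/{t}{n}.png",0);yy=np.arange(.05,.015,-.00025)
        p=rect(g,n,np.arange(*A,.001),yy,.066).astype(float).mean(0);i0=int(np.argmin(p[:100])) 
        k=i0+int(np.argmax(p[i0:]>lv));print(t,n,"jaw centre",(yy[k]*1e3-12).round(2))
# difference images start->h : pixels of pointer in both views, near clip
for n,(c0,c1,r0,r1) in(("top",(330,342,187,195)),("side",(312,328,211,222))):
    a=cv2.imread(f"pics/{n}0.png",0).astype(int);h=cv2.imread(f"pics/h{n}.png",0).astype(int)
    print(n,c0,r0)
    for r in range(r0,r1):print(r," ".join(f"{v:4d}" for v in (h-a)[r,c0:c1]),"|"," ".join(f"{v:3d}" for v in a[r,c0:c1]))
E
```

```text
top travel mm 29.5 score 0.899
side travel mm 30.5 score 0.806
10.9 [ 0.5514 -0.1149  0.1168] [0.058 0.995 0.079 0.035] [ 0.3  0.5 -1.3]
e top jaw centre 13.5
e side jaw centre 15.0
g top jaw centre 23.25
g side jaw centre 25.0
h top jaw centre 25.0
h side jaw centre 26.25
top 330 187
187    4    3    4    4    4    4    4    3    1    1    1    1 | 229 154 181 182 143 136 148 227 244 244 244 244
188    4    5    3    4    4    3    3    3    1    1    1    1 | 230 166 151 173 157 133 149 225 243 243 243 243
189    3    4    3    4    3    4    6    3    1    1    1    1 | 235 194 147 154 153 164 199 232 243 243 243 244
190    1    3    4    6    6    3    2    1    2    2    1    1 | 241 234 222 201 178 222 242 243 241 241 243 244
191    1    1    1   -1  -11  -19    2    1    2    2    1    4 | 244 244 243 243 234 218 237 243 235 236 243 241
192    1    1   -5  -32  -59  -70  -14   -4   -7   -2    1   18 | 243 244 238 238 244 236 236 243 238 236 242 227
193   -2   -1  -16  -55  -67  -77  -70  -55  -47  -21    8   26 | 231 244 238 238 244 233 234 243 240 231 229 217
194  -17  -33  -
[... 1060 characters left out ...]
   7  -37  -64 -105 -180 -146 -150 |  93 104 113 110 114 124 125 116 210 232 232 175 152 218 187 192
218    0    0    1    3    2    1    1   -1    9  -17  -49  -35  -12  -35  -93 -184 |  75  79  74  83  92  68  66 105 182 193 159  89  48  76 135 225
219    2    2    2    2    1    2    4   -4  -92  -76  -25    0   12   15  -15 -100 |  58 107 114 102  92  95 110 179 230 180  92  38  26  26  56 141
220    2    3    1    2    3    3    3    4  -55  -59  -20    4    2    7   12  -27 | 134 235 244 222 189 229 239 219 201 134  59  32  38  35  29  62
221    2    1    1    2    2    2    3    5   11   10    5    3   -1    4    9  -26 | 229 239 236 235 235 235 234 234 215 123  42  33  42  39  28  56
```

Isolating the pointer by differencing gives a top-view gap of about 1.1 mm short, and the side view about level. I'll make one last fine nudge of about 0.6 mm on the jaw and then check it.

play_rows(series=[{"fingers": 1,"dx": 1,"dy": -6,"dz": -5,"turn": 0},{"fingers": 1,"dx": 1,"dy": -5,"dz": -5,"turn": 0},{"fingers": 1,"dx": 0,"dy": 0,"dz": -4,"turn": 0},{"fingers": 1,"dx": 0,"dy": 0,"dz": -3,"turn": 0},{"fingers": 1,"dx": 0,"dy": 0,"dz": -1,"turn": 0},{"fingers": 1,"dx": 0,"dy": 0,"dz": -1,"turn": 0}])

```text
clock: 11.5
position: [0.553, -0.1269, 0.0979]
ee_rot: [0.057, 0.995, 0.079, 0.034]
contact_force: [-3.3, 2.9, 11.5]
width: -0.0
```

play_rows(series=[{"fingers": 1,"dx": 0,"dy": 0,"dz": -1,"turn": 0},{"fingers": 1,"dx": -0.3,"dy": 3,"dz": -1.2,"turn": 0}])

```text
clock: 11.67
position: [0.5527, -0.1248, 0.0978]
ee_rot: [0.058, 0.995, 0.078, 0.034]
contact_force: [-2.4, -1.8, 7.7]
width: 0.0001
```

```bash
cat > jc.py <<'E'
from rect import *
t=sys.argv[1]
for n,A,lv in(("top",(.0,.03),158),("side",(.0,.03),92)):
    g=cv2.imread(f"pics/{t}{n}.png",0);yy=np.arange(.05,.015,-.00025)
    p=rect(g,n,np.arange(*A,.001),yy,.066).astype(float).mean(0);i0=int(np.argmin(p[:100])) 
    k=i0+int(np.argmax(p[i0:]>lv));print(t,n,"jaw centre",(yy[k]*1e3-12).round(2))
E
python3 track.py i; python3 jc.py i
```

```text
top travel mm 30.5 score 0.891
side travel mm 31.5 score 0.806
11.7667 [ 0.5527 -0.1243  0.0976] [0.058 0.995 0.079 0.034] [-2.4 -1.1  9.2]
i top jaw centre 25.5
i side jaw centre 27.25
```

play_rows(series=[{"fingers": 1,"dx": 0,"dy": 0,"dz": 4,"turn": 0},{"fingers": 1,"dx": 0,"dy": 0,"dz": 8,"turn": 0},{"fingers": 1,"dx": 0,"dy": 0,"dz": 20,"turn": 0},{"fingers": 1,"dx": 0,"dy": 0,"dz": 30,"turn": 0},{"fingers": 1,"dx": 0,"dy": 0,"dz": 30,"turn": 0},{"fingers": 1,"dx": -5,"dy": -30,"dz": 10,"turn": 0},{"fingers": 1,"dx": -5,"dy": -30,"dz": 0,"turn": 0},{"fingers": 1,"dx": -5,"dy": -30,"dz": 0,"turn": 0},{"fingers": 1,"dx": 0,"dy": 0,"dz": 0,"turn": 0},{"fingers": 1,"dx": 0,"dy": 0,"dz": 0,"turn": 0},{"fingers": 1,"dx": 0,"dy": 0,"dz": 0,"turn": 0}])

```text
clock: 12.78
position: [0.5357, -0.2166, 0.205]
ee_rot: [0.057, 0.995, 0.079, 0.033]
contact_force: [-0.3, -0.4, 0.3]
width: -0.0001
```

```bash
python3 track.py j; python3 jc.py j; python3 - <<'E'
import cv2,numpy as np
a=cv2.imread("pics/jtop.png")[172:222,295:365];b=cv2.imread("pics/jside.png")[190:240,290:360]
cv2.imwrite("pics/j.png",cv2.resize(np.hstack([a,b]),None,fx=5.7,fy=5.7,interpolation=cv2.INTER_CUBIC))
E
```

```text
top travel mm 31.0 score 0.893
side travel mm 31.5 score 0.806
12.8833 [ 0.5357 -0.2157  0.2047] [0.057 0.995 0.08  0.033] [0.2 0.2 0.3]
j top jaw centre 26.0
j side jaw centre 27.25
```

View pics/j.png

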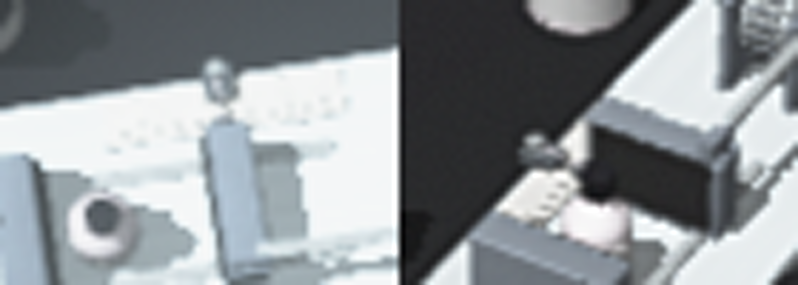

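The crop shows the pointer tip meeting the clip tip at about (226,105) in the top half and (575,160) in the side half. The vial is standing and the finger is clear of the wheel.

```bash
python3 -c "
from rig import *
print(sign_off())"
```

```text
the job is handed in; nothing more can be done
None
```

I rolled the thumbwheel closed in three strokes plus two small nudges with the shut fingertips. The jaw moved about 31 mm, and its pointer now lines up with the gauge mark to within about 1–1.5 mm, as well as I could measure. I lifted clear of the wheel and handed the job in at about 13 s.

- **Alignment:** in the top view the jaw centre is at y = 26.0 mm and the clip at about 26 mm. The side view puts the jaw at 27.3 mm and the clip at 25–27 mm, so it may be 0–2 mm past the mark. At 3–4 mm per pixel, neither camera can show more than this.
- **Travel:** the two cameras give 31.0 and 31.5 mm.
- **Forces:** the press readings I saw were about 4–12 N. The last force reading, with the finger off the wheel, was about zero.
- **Surroundings:** the vial is still standing by the fixed jaw. I did not check the other bottles and jars one by one, but the finger stayed well away from them.
- **Tool tilt:** the tool leaned a few degrees (about 7–8°) over the strokes. This did not affect the result.

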